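Weigh down four mended leaves from a stack of weights

ROBOT

A 6-joint arm with a two-finger parallel gripper is mounted at the origin on the work surface. World frame = base frame: x ahead of the robot, y to its left, z up, the work surface at z = 0. Lengths are in m, angles in rad, forces in N, time in s.
With the tool pointing down it reaches from about 0.275 to 0.85 m from the base axis. Payload 5.2 kg.
Tool frame: the origin (TCP) lies midway between the tips of the shut fingers; the grasp point (between the pads) lies 19 mm behind it; z points along the fingers, y is the line along which they close (so a half turn about z gives the same grasp; the last joint's range is limited). The gripper opens to 85 mm and grips with 20 to 120 N. Pads are 22 mm wide; open, the fingers measure 114 mm over their backs; the gripper's body (76 mm by 85 mm) begins 54 mm behind the grasp point. The pads swing forward as they close: fully open they stand 13 mm farther back than shut.
Start: joints at [1.077, 0.259, 1.535, -0, 1.348, -0.203], TCP at [0.158, 0.527, 0.231] pointing down, gripper open.
Joint ranges: [-3.14, 3.14], [-0.91, 2.08], [0.19, 2.58], [-1.22, 4.36], [0.22, 2.71], [-3.12, 3.12]. Speed limits (rad/s): [2.57, 2.57, 3.14, 3.14, 3.14, 3.14].

INTERFACE

Orientations are given as a rotation vector (axis times angle).
In Python, from cell import env gives the robot as it stands.
- The arm moves only by the tool servo_tool, never from a script. Its argument "targets" is one flat list of numbers, 7 for each row, row after row: the turn, a rotation vector about the tool's x, y, z as a fraction of full scale, then the shift along the tool's x, y, z as a fraction of full scale, then the gripper's target within -1 to 1 (fully open at 1, half-way at 0, shut at -1). In form: [rx, ry, rz, x, y, z, grip, rx, ry, rz, x, y, z, grip, ...]. A call has 1 to 5 rows; each row is the pose to reach, as a shift and turn from the pose commanded when the call began, along the tool's axes at that moment, turning the shorter way round; what a row does not reach only later rows make up. Full scale, the value 1, is 0.1 m for a shift and 2 pi rad for a turn. A row lasts 1/8 s, in which the tool goes at most 62.5 mm and 10.7 degrees, less where a joint would pass 70% of its speed; a pose out of reach is approached as far as the arm can. A call with a number of a shift or a turn outside -1 to 1 is refused whole. A call with a gripper value outside its range is refused whole. The fingers move at their own pace and stop on an object; "grip_force" is the grip in N (left out, the last holds). Time passes only in rows, so rows that repeat a pose let the fingers close. It gives the time, the measured TCP pose, the force, the opening and the grip force at its end, in the units of the state.
- env.read_state(): the state, without advancing time (a new reading comes with each control period).
- env.capture(name): name is "side" or "top" or "wrist"; returns a dict with "frame" (400x640x3 uint8, red, green, blue), "intrinsics" (3x3 intrinsics, pixels), "position" and "rotation" of the camera in the world. Camera axes: x right, y down, z forward; pixel columns grow to the right and rows downward; lengths in m; the calibration is good to about 2 mm. A picture is of the moment at which its call begins. There is no depth.
- env.job_done(): hands the job in; it is judged then, once.
The state is a dict: "time": time; "joint_pos": joint angles; "dq": joint speeds; "tau": joint torques, N m; "tcp_pos": TCP position; "orientation": TCP orientation; "contact_force": force on the tool from outside, world axes, zero at the start; "moment": the same for the moment, N m; "gripper_width": finger opening in m; "finger_force": force on a finger pad.
Only numpy, scipy, OpenCV 4.12 (cv2) and the standard library are available. Lean on these libraries where they do the work, as an engineer would, in place of code of your own. Each camera call takes 0.05 s, during which the arm holds its last target. There are 200 camera calls.

TASK

Take the stack of steel weights on the cork mat apart and set each weight gently, lying flat and centred, on the white blotter of its own shape and size: the small cylinder on the smaller round one, the disc on the larger round one, the square block on the square one and the bar on the long one, the last two lined up with their blotters. Let go of all of them, and do not push the paste jar away or knock it over.

Things in the scene. Friction and masses are not known exactly. Their poses are not given: they have to be found in the camera images.
- small_weight: Small upright cylinder of dark steel, 22 mm across, 28 mm high, about 85 g; at the start the top of the stack, standing on the disc weight. Origin at the centre of its underside, z up.
- disc_weight: Bright steel disc, 38 mm across, 20 mm high, about 180 g; at the start second from the top, on the square weight. Origin at the centre of its underside, z up.
- square_weight: Dark steel square block, 50 x 50 mm, 20 mm high, about 390 g; at the start third from the top, on the bar weight, its sides roughly along the bar's (within about 12 degrees). Origin at the centre of its underside, z up. x and y are square to its sides.
- bar_weight: Bright steel flat bar, 115 mm long (x), 54 mm wide (y), 16 mm high, about 760 g; at the start the bottom of the stack, on the cork mat. Origin at the centre of its underside, z up.
- cork_mat: Cork mat on which the stack of weights stands at the start, 150 mm (x) by 90 mm (y), 6 mm thick, fixed to the table. Origin at the centre of its underside, on the table.
- small_blotter: Smaller round white blotter, 38 mm across: the small weight's place. It lies fixed on an old brown paper leaf, whose ragged edge shows around it; leaf and blotter are fixed to the table, flat, and the blotter's top is 2.5 mm above the origin. Origin at the blotter's centre, on the table, z up.
- disc_blotter: Larger round white blotter, 54 mm across: the disc weight's place. It lies fixed on an old brown paper leaf, whose ragged edge shows around it; leaf and blotter are fixed to the table, flat, and the blotter's top is 2.5 mm above the origin. Origin at the blotter's centre, on the table, z up.
- square_blotter: Square white blotter, 66 x 66 mm: the square weight's place. It lies fixed on an old brown paper leaf, whose ragged edge shows around it; leaf and blotter are fixed to the table, flat, and the blotter's top is 2.5 mm above the origin. Origin at the blotter's centre, on the table, z up. x and y are square to its sides.
- strip_blotter: Long rectangular white blotter, 131 mm (x) by 70 mm (y): the bar weight's place. It lies fixed on an old brown paper leaf, whose ragged edge shows around it; leaf and blotter are fixed to the table, flat, and the blotter's top is 2.5 mm above the origin. Origin at the blotter's centre, on the table, z up.
- paste_jar: Bystander: closed jar of paste standing loose on the table among the leaves, 52 mm across, 70 mm high. Origin at the centre of its underside, z up.

How it is judged:
At the end, for the whole second after the job is handed in: Each weight rests flat (within 0.1 rad, underside within 3 mm of the blotter's top) and still on its own blotter, centre within 12 mm of the blotter's centre; the bar's length is within 0.2 rad of the long blotter's, the square block's sides within 0.2 rad of the square blotter's (horizontal distance between small_weight and small_blotter below 0.012 m and z of small_weight in the frame of small_blotter between 0 and 0.0055 m and angle between each of small_weight, disc_weight, square_weight, bar_weight's own z axis and vertical below 0.1 rad and linear speed of each of small_weight, disc_weight, square_weight, bar_weight below 0.02 m/s and angular speed of each of small_weight, disc_weight, square_weight, bar_weight below 0.2 rad/s and horizontal distance between disc_weight and disc_blotter below 0.012 m and z of disc_weight in the frame of disc_blotter between 0 and 0.0055 m and horizontal distance between square_weight and square_blotter below 0.012 m and z of square_weight in the frame of square_blotter between 0 and 0.0055 m and horizontal distance between bar_weight and strip_blotter below 0.012 m and z of bar_weight in the frame of strip_blotter between 0 and 0.0055 m and angle between the x axis of bar_weight and the x axis of strip_blotter, either way round below 0.2 rad and (angle between the x axis of square_weight and the x axis of square_blotter, either way round below 0.2 rad or angle between the x axis of square_weight and the y axis of square_blotter, either way round below 0.2 rad)); the robot touches nothing.
It fails at once if the small weight is dropped onto its blotter instead of being set down (horizontal distance between small_weight and small_blotter below 0.04 m and z of small_weight in the frame of small_blotter below 0.025 m and linear speed of small_weight above 0.45 m/s).
It fails at once if the disc weight is dropped onto its blotter instead of being set down (horizontal distance between disc_weight and disc_blotter below 0.04 m and z of disc_weight in the frame of disc_blotter below 0.025 m and linear speed of disc_weight above 0.45 m/s).
It fails at once if the square weight is dropped onto its blotter instead of being set down (horizontal distance between square_weight and square_blotter below 0.04 m and z of square_weight in the frame of square_blotter below 0.025 m and linear speed of square_weight above 0.45 m/s).
It fails at once if the bar weight is dropped onto its blotter instead of being set down (horizontal distance between bar_weight and strip_blotter below 0.04 m and z of bar_weight in the frame of strip_blotter below 0.025 m and linear speed of bar_weight above 0.45 m/s).
It fails at once if the paste jar is pushed away or knocked over (distance of paste_jar from where it was at the start of the episode above 0.03 m or angle between paste_jar's own z axis and vertical above 0.3 rad).
It also fails if it takes over 104 s, if anything falls off the work surface, if the arm or the gripper's body presses on something with over 40 N, if the wrist force passes 120 N, or if a joint passes its speed limit or range.

## Working session

There is one attempt and no reset: what is moved stays moved. The work goes in short steps, Python scripts to look and compute and a tool call to move; the robot and the scene stay as the last step left them, time stands still between calls to the robot, and variables do not carry over. Pictures are saved under pics/ and viewed, at most 14 in all, crops included, and the job is handed in when it is done.

Besides the shell and the picture viewer there is one more tool, called after "Call:" as name(argument=value, ...) on one line, values as JSON. servo_tool: Moves the arm, as the interface text tells. Shift numbers are shares of 0.1 m and turn numbers shares of 2 pi rad, none past 1 either way. Its arguments: {"type":"object","properties":{"targets":{"type":"array","items":{"type":"number"}},"grip_force":{"type":"number"}},"required":["targets"]}

```bash
mkdir -p pics; ls
python3 - <<'E'
from cell import env
import cv2,numpy as np
s=env.read_state()
print({k:np.round(v,3).tolist() for k,v in s.items()})
for n in("top","side"):
    c=env.capture(n); cv2.imwrite(f"pics/{n}0.png",c["frame"][:,:,::-1]); print(n,c["intrinsics"],c["position"],c["rotation"])
E
```

```text
pics
{'time': 0.0, 'joint_pos': [1.077, 0.259, 1.536, 0.0, 1.348, -0.203], 'dq': [-0.001, -0.001, 0.002, -0.001, -0.001, 0.001], 'tau': [0.001, -44.603, -29.057, -0.0, 0.012, -0.0], 'tcp_pos': [0.157, 0.526, 0.23], 'orientation': [-0.455, -3.108, 0.003], 'contact_force': [0.214, -0.954, -0.21], 'moment': [0.029, 0.006, -0.042], 'finger_force': 0.0, 'gripper_width': 0.085}
top [[494.78042974   0.         319.55611111]
 [  0.         494.78042974 209.75900382]
 [  0.           0.           1.        ]] [0.43650621 0.01437209 1.182279  ] [-2.2233386  2.1581184 -0.0449561]
side [[506.66060743   0.         322.36943718]
 [  0.         506.66060743 201.35128701]
 [  0.           0.           1.        ]] [0.43830386 0.85563691 0.78915532] [-0.17342002  2.80178138 -1.33419906]
```

View pics/top0.png

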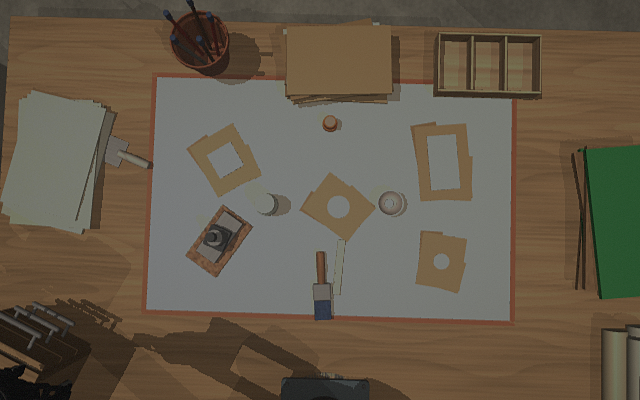

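View pics/side0.png

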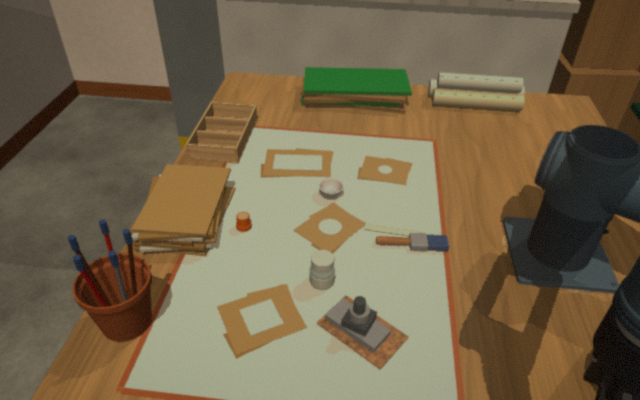

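The top view shows the stack at about (218,238) and the square blotter at (226,157). The disc blotter is at (338,207), the small one at (441,261) and the strip at (443,162). The jar is at about (266,204), between the stack and the disc leaf. The side view agrees.

```bash
cat > h.py <<'E'
from cell import env
import cv2,numpy as np
from scipy.spatial.transform import Rotation as R
def ray(c,px,z):
    px=np.atleast_2d(px).astype(float)
    d=np.c_[px,np.ones(len(px))]@np.linalg.inv(c["intrinsics"]).T
    r=np.array(c["rotation"]); r=R.from_rotvec(r) if r.size==3 else R.from_matrix(r)
    d=r.apply(d); p=np.array(c["position"])
    return p+d*((z-p[2])/d[:,2])[:,None]
def proj(c,P):
    r=R.from_rotvec(c["rotation"]); q=r.inv().apply(np.atleast_2d(P)-c["position"])@np.array(c["intrinsics"]).T
    return q[:,:2]/q[:,2:]
def rect(c,cnt,z):
    "min-area rectangle in the world of a contour: centre, long, short side, angle of long side (deg)"
    w=ray(c,cnt.reshape(-1,2),z)[:,:2]
    (x,y),(a,b),t=cv2.minAreaRect((w*1000).astype(np.float32))
    if a<b: a,b,t=b,a,t+90
    return round(x/1000,4),round(y/1000,4),round(a,1),round(b,1),round((t+90)%180-90,1)
def snap(n,f):
    c=env.capture(n); cv2.imwrite(f"pics/{f}.png",c["frame"][:,:,::-1]); return c
def move(dp,yaw=None):
    "shift in tool units for world shift"
    s=env.read_state(); r=R.from_rotvec(s["orientation"])
    return np.round(r.inv().apply(dp)/0.1,3)
def blotters(c):
    hsv=cv2.cvtColor(c["frame"],cv2.COLOR_RGB2HSV)
    m=cv2.inRange(hsv,(8,80,70),(25,255,255))
    cs,h=cv2.findContours(m,cv2.RETR_CCOMP,cv2.CHAIN_APPROX_NONE)
    return [(k,rect(c,k,.0025)) for k,hh in zip(cs,h[0]) if hh[3]>=0 and cv2.contourArea(k)>100]
E
python3 - <<'E'
from h import *
c=env.capture("top")
for k,r in blotters(c): print(k.reshape(-1,2).mean(0).round(),cv2.contourArea(k),r)
for n,p,z in(("small top",(217,233),.09),("stack",(218,238),.04),("jar",(266,202),.07),("other",(391,203),.03)): print(n,ray(c,p,z).round(3))
f=c["frame"]; cv2.imwrite("pics/crop.png",cv2.resize(f[190:290,170:290,::-1],None,fx=6,fy=6,interpolation=cv2.INTER_CUBIC))
E
```

```text
[441. 261.] 242.0 (0.3832, -0.2646, 40.4, 39.8, -43.6)
[221. 236.] 1325.5 (0.425, 0.2631, 124.8, 73.2, -34.1)
[338. 206.] 452.5 (0.506, -0.0164, 57.4, 55.8, 46.7)
[225. 160.] 834.5 (0.6102, 0.258, 72.2, 71.4, 32.2)
[443. 162.] 1722.0 (0.62, -0.2653, 137.7, 75.9, 5.9)
[182. 337.] 160.0 (0.1889, 0.337, 101.6, 20.6, -84.9)
[356.  95.] 126.0 (0.776, -0.0539, 113.8, 12.7, -83.7)
[377. 162.] 83393.0 (0.5815, -0.0316, 948.1, 693.4, -88.5)
[479.  55.] 1010.5 (0.8659, -0.3312, 160.2, 142.8, 88.7)
small top [[0.434 0.251 0.09 ]]
stack [[0.422 0.259 0.04 ]]
jar [[0.507 0.147 0.07 ]]
other [[ 0.516 -0.14   0.03 ]]
```

View pics/crop.png

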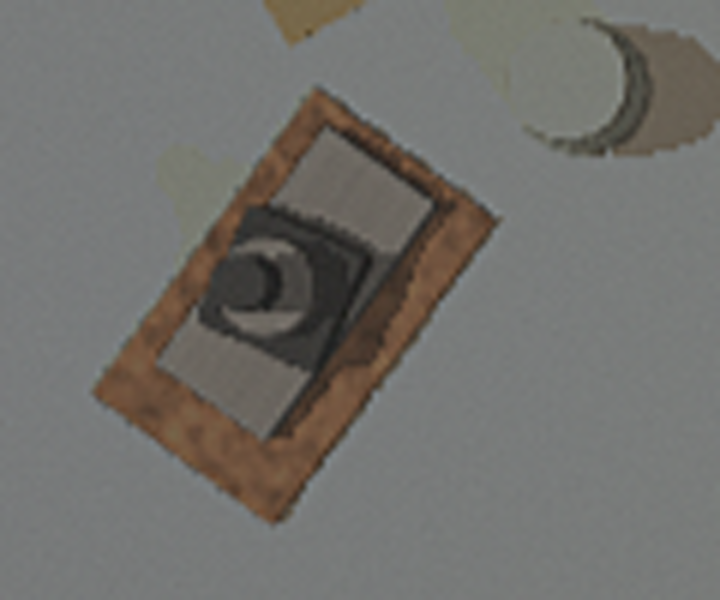

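Run:
```python
from h import *
c=env.capture("top")
f=lambda u:(np.array(u,float)+.5)/6-.5+[170,190]
for n,u,z in(("small",[(248,280)],.09),("disc",[(271,286)],.062),("jar",[(570,80)],.07)): print(n,ray(c,f(u),z).round(4))
for n,u,z in(("square",[(250,207),(372,258),(318,370),(198,318)],.042),("bar",[(328,125),(437,203),(268,440),(157,362)],.022),("mat",[(318,90),(498,220),(278,523),(95,390)],.006)): print(n,rect(c,f(u),z))
print(R.from_rotvec(env.read_state()["orientation"]).as_matrix().round(3))
w=snap("wrist","w0"); print(w["position"],proj(w,[[.424,.258,.05]]))
```

```text
small [[0.4262 0.2639 0.09  ]]
disc [[0.4239 0.2616 0.062 ]]
jar [[0.5046 0.1504 0.07  ]]
square (0.4231, 0.2605, 52.3, 47.5, 68.5)
bar (0.4251, 0.2601, 113.8, 53.2, -33.7)
mat (0.4161, 0.2634, 147.7, 89.9, -34.1)
[[-0.958  0.287 -0.   ]
 [ 0.287  0.958 -0.001]
 [ 0.    -0.001 -1.   ]]
[0.08654371 0.54760182 0.37322703] [[175.58585323 433.900303  ]]
```

View pics/w0.png

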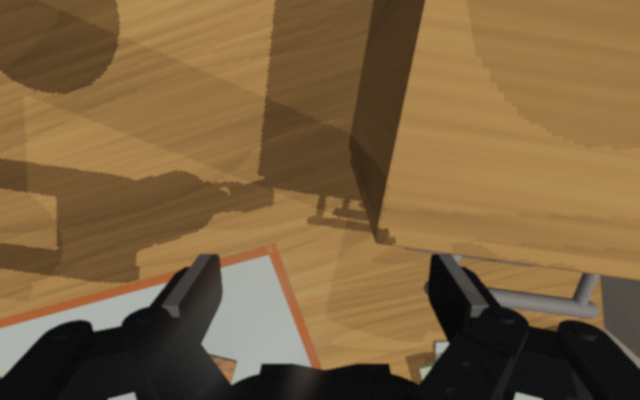

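The wrist view shows only the desk and the fingers; the stack is out of sight. I'll move over the stack.

Call:
servo_tool(targets=[0, 0, 0, -0.42, -0.22, 0, 1, 0, 0, 0, -0.83, -0.44, 0, 1, 0, 0, 0, -0.83, -0.44, 0, 1])

```text
time: 0.62
tcp_pos: [0.2263, 0.4593, 0.2313]
orientation: [0.461, 3.107, -0.001]
contact_force: [0.3, -0.3, 0.5]
gripper_width: 0.0855
finger_force: 0.0
```

Call:
servo_tool(targets=[0, 0, 0, -0.42, -0.22, 0, 1, 0, 0, 0, -0.83, -0.44, 0, 1, 0, 0, 0, -0.83, -0.44, 0, 1])

```text
time: 1.0
tcp_pos: [0.2929, 0.394, 0.2313]
orientation: [0.461, 3.107, -0.0]
contact_force: [-0.1, -0.1, 0.9]
gripper_width: 0.0856
finger_force: 0.0
```

Call:
servo_tool(targets=[0, 0, 0, -0.42, -0.22, 0, 1, 0, 0, 0, -0.83, -0.44, 0, 1, 0, 0, 0, -0.83, -0.44, 0, 1])

```text
time: 1.38
tcp_pos: [0.3595, 0.3286, 0.2313]
orientation: [0.46, 3.108, 0.0]
contact_force: [-0.6, 0.3, 0.3]
gripper_width: 0.0855
finger_force: 0.0
```

Run:
```python
from h import *
w=snap("wrist","w1"); s=env.read_state(); print(s["time"],s["tcp_pos"],s["orientation"])
print(proj(w,[[.4262,.2639,.09],[.4239,.2616,.062],[.4231,.2605,.042]]))
```

```text
1.425 [0.35837933 0.3295174  0.23122115] [-4.58041917e-01 -3.10722353e+00 -9.19470259e-04]
[[277.28497414 265.42931056]
 [277.92923689 249.76284043]
 [279.10293193 240.54550485]]
```

View pics/w1.png

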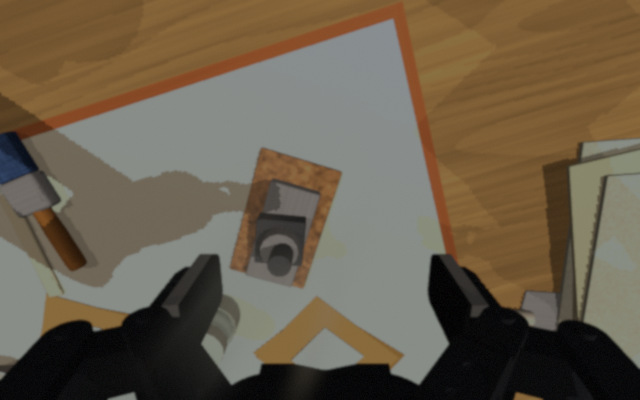

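The stack shows at about (280,255), within a few pixels of the projection from the top view. I'll go down to the small weight.

Call:
servo_tool(targets=[0, 0, 0, -0.4, -0.22, 0, 1, 0, 0, 0, -0.82, -0.42, 0.4, 1, 0, 0, 0, -0.82, -0.42, 0.8, 1, 0, 0, 0, -0.82, -0.42, 0.8, 1])

```text
time: 1.92
tcp_pos: [0.4217, 0.2658, 0.1486]
orientation: [-0.453, -3.102, 0.004]
contact_force: [0.6, 0.0, 0.1]
gripper_width: 0.0857
finger_force: 0.0
```

Call:
servo_tool(targets=[0, 0, 0, 0, 0, 0.3, 1, 0, 0, 0, 0, 0, 0.6, 1, 0, 0, 0, 0, 0, 0.82, 1, 0, 0, 0, 0, 0, 0.82, 1])

```text
time: 2.42
tcp_pos: [0.4238, 0.2667, 0.0696]
orientation: [-0.452, -3.108, 0.0]
contact_force: [0.1, 0.1, -0.2]
gripper_width: 0.0855
finger_force: 0.0
```

Call:
servo_tool(targets=[0, 0, 0, 0, 0, 0, 0, 0, 0, 0, 0, 0, 0, -0.4, 0, 0, 0, 0, 0, 0, -0.7, 0, 0, 0, 0, 0, 0, -0.7, 0, 0, 0, 0, 0, 0, -0.7], grip_force=30)

```text
time: 3.05
tcp_pos: [0.4253, 0.2655, 0.0701]
orientation: [0.455, 3.107, 0.001]
contact_force: [-2.3, -0.1, 6.4]
gripper_width: 0.0207
finger_force: 29.2
```

Call:
servo_tool(targets=[0, 0, 0, 0, 0, -0.3, -0.7, 0, 0, 0, 0, 0, -0.7, -0.7, 0, 0, 0, 0, 0, -0.9, -0.7])

```text
time: 3.42
tcp_pos: [0.4257, 0.2655, 0.1612]
orientation: [0.455, 3.106, 0.002]
contact_force: [0.9, -0.1, -0.6]
gripper_width: 0.0211
finger_force: 29.5
```

Call:
servo_tool(targets=[0, 0, 0, -0.09, -0.4, 0, -0.7, 0, 0, 0, -0.187, -0.87, 0, -0.7])

```text
time: 3.68
tcp_pos: [0.4179, 0.176, 0.1595]
orientation: [0.452, 3.108, 0.0]
contact_force: [-0.6, -0.7, -0.6]
gripper_width: 0.0208
finger_force: 29.6
```

Call:
servo_tool(targets=[0, 0, 0, -0.09, -0.43, 0, -0.7, 0, 0, 0, -0.187, -0.87, 0, -0.7])

```text
time: 3.92
tcp_pos: [0.4104, 0.0865, 0.1593]
orientation: [-0.455, -3.108, 0.0]
contact_force: [0.4, -0.6, 0.1]
gripper_width: 0.0207
finger_force: 29.6
```

Call:
servo_tool(targets=[0, 0, 0, -0.09, -0.43, 0, -0.7, 0, 0, 0, -0.187, -0.87, 0, -0.7])

```text
time: 4.18
tcp_pos: [0.4033, -0.0022, 0.1593]
orientation: [0.455, 3.108, 0.0]
contact_force: [1.3, -0.9, -1.0]
gripper_width: 0.0207
finger_force: 29.6
```

Call:
servo_tool(targets=[0, 0, 0, -0.09, -0.43, 0, -0.7, 0, 0, 0, -0.187, -0.87, 0, -0.7])

```text
time: 4.42
tcp_pos: [0.3963, -0.0909, 0.1593]
orientation: [0.456, 3.108, 0.0]
contact_force: [0.8, -0.5, -1.1]
gripper_width: 0.0208
finger_force: 29.6
```

Call:
servo_tool(targets=[0, 0, 0, -0.09, -0.43, 0, -0.7, 0, 0, 0, -0.187, -0.87, 0, -0.7])

```text
time: 4.68
tcp_pos: [0.3892, -0.1796, 0.1593]
orientation: [-0.456, -3.108, -0.0]
contact_force: [0.1, 0.1, -0.5]
gripper_width: 0.021
finger_force: 29.6
```

Run:
```python
from h import *
w=snap("wrist","w2"); s=env.read_state(); print(s["time"],s["tcp_pos"],s["orientation"],s["joint_pos"],s["gripper_width"])
for k,r in blotters(w): print(k.reshape(-1,2).mean(0).round(),r)
print(move(np.array([.3832,-.2646,.0])-s["tcp_pos"]))
```

```text
4.725 [ 0.38979724 -0.18511421  0.15962886] [ 0.45763836  3.10653915 -0.00709793] [-0.70045578  0.10961361  1.91008941 -0.00338625  1.11822193 -1.97725185] 0.02052832963335798
[527. 242.] (0.5081, -0.0197, 55.8, 55.7, 35.4)
[229. 195.] (0.3855, -0.2671, 39.1, 39.0, -16.7)
[-0.163 -0.773  1.6  ]
```

View pics/w2.png

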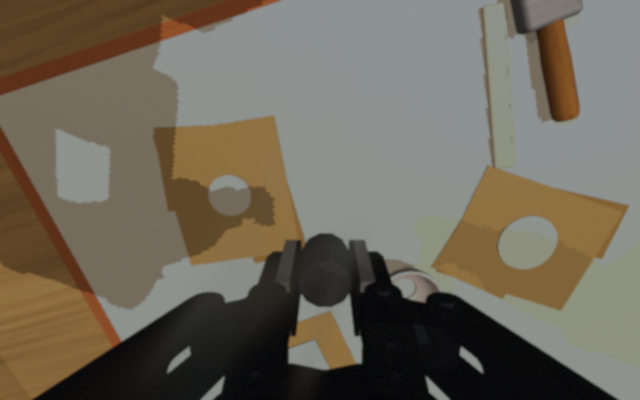

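The small weight hangs upright in the grip. Its blotter is at (229,195), and the wrist and top estimates agree within 3 mm.

Call:
servo_tool(targets=[0, 0, 0, -0.1, -0.38, 0.1, -0.7, 0, 0, 0, -0.18, -0.77, 0.4, -0.7, 0, 0, 0, -0.18, -0.77, 0.8, -0.7, 0, 0, 0, -0.18, -0.77, 0.8, -0.7])

```text
time: 5.22
tcp_pos: [0.3827, -0.2553, 0.0768]
orientation: [-0.456, -3.102, -0.008]
contact_force: [-1.1, 0.3, -0.5]
gripper_width: 0.0205
finger_force: 29.8
```

Call:
servo_tool(targets=[0, 0, 0, 0, 0, 0.3, -0.7, 0, 0, 0, 0, 0, 0.5, -0.7, 0, 0, 0, 0, 0, 0.6, -0.7, 0, 0, 0, 0, 0, 0.65, -0.7, 0, 0, 0, 0, 0, 0.65, -0.7])

```text
time: 5.85
tcp_pos: [0.3853, -0.2573, 0.0149]
orientation: [0.455, 3.108, -0.001]
contact_force: [0.5, 1.1, -1.8]
gripper_width: 0.0207
finger_force: 29.8
```

Call:
servo_tool(targets=[0, 0, 0, -0.02, -0.083, 0, -0.7, 0, 0, 0, -0.02, -0.083, 0.02, -0.7, 0, 0, 0, -0.02, -0.083, 0.035, -0.7, 0, 0, 0, -0.02, -0.083, 0.045, -0.7, 0, 0, 0, -0.02, -0.083, 0.045, -0.7])

```text
time: 6.48
tcp_pos: [0.3844, -0.2658, 0.0106]
orientation: [0.455, 3.108, -0.001]
contact_force: [-2.5, -0.1, 8.1]
gripper_width: 0.0212
finger_force: 30.8
```

Call:
servo_tool(targets=[0, 0, 0, 0, 0, 0, -0.3, 0, 0, 0, 0, 0, 0, 0.2, 0, 0, 0, 0, 0, -0.3, 0.6, 0, 0, 0, 0, 0, -0.8, 1, 0, 0, 0, 0, 0, -1, 1])

```text
time: 7.1
tcp_pos: [0.3854, -0.2666, 0.1122]
orientation: [0.455, 3.106, -0.004]
contact_force: [0.8, -0.4, -0.1]
gripper_width: 0.0853
finger_force: 0.0
```

Call:
servo_tool(targets=[0, 0, 0, 0.08, 0.4, -0.1, 1, 0, 0, 0, 0.189, 0.863, -0.25, 1])

```text
time: 7.35
tcp_pos: [0.391, -0.177, 0.135]
orientation: [-0.458, -3.108, -0.0]
contact_force: [1.5, 0.3, 0.1]
gripper_width: 0.0856
finger_force: 0.0
```

Run:
```python
from h import *
w=snap("wrist","w3"); s=env.read_state(); print(s["time"],s["tcp_pos"],s["gripper_width"])
for k,r in blotters(w): print(k.reshape(-1,2).mean(0).round(),r)
c=proj(w,[[.384,-.266,.0305]])[0]; print(c)
```

```text
7.4 [ 0.39042973 -0.17153494  0.13613025] 0.08567426074417946
[539. 253.] (0.5078, -0.0201, 55.7, 55.6, 38.3)
[216. 205.] (0.3855, -0.2697, 45.3, 39.4, -82.8)
[207.69171422 213.4696661 ]
```

Call:
servo_tool(targets=[0, 0, 0, 0.09, 0.43, 0, 1, 0, 0, 0, 0.189, 0.863, 0, 1])

```text
time: 7.65
tcp_pos: [0.3978, -0.0885, 0.1348]
orientation: [0.456, 3.108, -0.0]
contact_force: [0.8, -0.2, 1.0]
gripper_width: 0.0858
finger_force: 0.0
```

Call:
servo_tool(targets=[0, 0, 0, 0.09, 0.43, 0, 1, 0, 0, 0, 0.189, 0.863, 0, 1])

```text
time: 7.9
tcp_pos: [0.4043, -0.0001, 0.1347]
orientation: [0.455, 3.108, 0.0]
contact_force: [0.4, -0.3, 1.1]
gripper_width: 0.0853
finger_force: 0.0
```

Call:
servo_tool(targets=[0, 0, 0, 0.09, 0.43, 0, 1, 0, 0, 0, 0.189, 0.863, 0, 1])

```text
time: 8.15
tcp_pos: [0.411, 0.0881, 0.1347]
orientation: [0.455, 3.108, -0.0]
contact_force: [1.0, -0.1, 0.4]
gripper_width: 0.0856
finger_force: 0.0
```

Call:
servo_tool(targets=[0, 0, 0, 0.09, 0.43, 0, 1, 0, 0, 0, 0.189, 0.863, 0, 1, 0, 0, 0, 0.189, 0.863, 0, 1, 0, 0, 0, 0.189, 0.863, 0, 1])

```text
time: 8.65
tcp_pos: [0.4173, 0.1745, 0.1345]
orientation: [-0.453, -3.108, 0.001]
contact_force: [-0.0, 0.9, 0.5]
gripper_width: 0.0855
finger_force: 0.0
```

Run:
```python
from h import *
w=snap("wrist","w4"); s=env.read_state(); print(s["time"],s["tcp_pos"],s["gripper_width"])
print(proj(w,[[.424,.2616,.062],[.423,.2605,.042]]))
t=snap("side","s4");print(proj(t,[[.384,-.266,.0305],[.424,.2616,.062],[.423,.2605,.042]]))
a=cv2.imread("pics/w4.png");b=cv2.imread("pics/w3.png")
cv2.imwrite("pics/v4.png",cv2.resize(np.hstack([a,b]),(800,250)))
```

```text
8.7 [0.41740519 0.17407968 0.13451782] 0.08547851251222414
[[461.53662315 175.45029693]
 [448.80378173 167.16790881]]
[[386.4318155  160.40077941]
 [360.87672952 308.48126457]
 [360.73953158 315.06435816]]
```

View pics/v4.png

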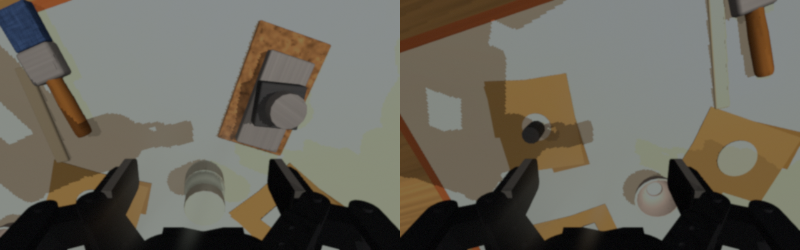

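The right half shows the small weight standing on its blotter at about (216,205). In the left half the disc's top is at (462,176), which matches the prediction within a pixel. I'll go down to the disc.

Call:
servo_tool(targets=[0, 0, 0, 0.1, 0.43, 0, 1, 0, 0, 0, 0.188, 0.858, 0.1, 1, 0, 0, 0, 0.188, 0.858, 0.5, 1, 0, 0, 0, 0.188, 0.858, 0.9, 1, 0, 0, 0, 0.188, 0.858, 0.9, 1])

```text
time: 9.38
tcp_pos: [0.422, 0.2605, 0.0425]
orientation: [-0.457, -3.102, 0.005]
contact_force: [-0.2, -0.6, 0.4]
gripper_width: 0.0854
finger_force: 0.0
```

Call:
servo_tool(targets=[0, 0, 0, 0, 0, 0, 0.3, 0, 0, 0, 0, 0, 0, 0, 0, 0, 0, 0, 0, 0, -0.35, 0, 0, 0, 0, 0, 0, -0.35, 0, 0, 0, 0, 0, 0, -0.35], grip_force=40)

```text
time: 10.0
tcp_pos: [0.4254, 0.2626, 0.0466]
orientation: [0.455, 3.105, 0.002]
contact_force: [-0.4, -1.4, 5.8]
gripper_width: 0.0361
finger_force: 39.4
```

Call:
servo_tool(targets=[0, 0, 0, 0, 0, -0.3, -0.35, 0, 0, 0, 0, 0, -0.7, -0.35, 0, 0, 0, 0, 0, -1, -0.35])

```text
time: 10.38
tcp_pos: [0.4245, 0.2625, 0.147]
orientation: [0.455, 3.107, 0.001]
contact_force: [0.5, 0.1, -2.4]
gripper_width: 0.0361
finger_force: 40.8
```

Call:
servo_tool(targets=[0, 0, 0, -0.24, -0.38, 0, -0.35, 0, 0, 0, -0.529, -0.818, 0, -0.35])

```text
time: 10.62
tcp_pos: [0.4517, 0.1686, 0.1461]
orientation: [0.451, 3.107, 0.001]
contact_force: [0.5, -0.9, -2.8]
gripper_width: 0.0365
finger_force: 41.0
```

Call:
servo_tool(targets=[0, 0, 0, -0.26, -0.41, 0, -0.35, 0, 0, 0, -0.529, -0.818, 0, -0.35])

```text
time: 10.88
tcp_pos: [0.4789, 0.0739, 0.1455]
orientation: [0.455, 3.107, 0.0]
contact_force: [1.5, 0.2, -1.4]
gripper_width: 0.0363
finger_force: 41.0
```

Call:
servo_tool(targets=[0, 0, 0, -0.26, -0.41, 0.1, -0.35, 0, 0, 0, -0.529, -0.818, 0.4, -0.35, 0, 0, 0, -0.529, -0.818, 0.8, -0.35, 0, 0, 0, -0.529, -0.818, 0.8, -0.35])

```text
time: 11.38
tcp_pos: [0.5032, -0.0182, 0.0627]
orientation: [-0.456, -3.101, -0.001]
contact_force: [-0.1, 0.1, -1.5]
gripper_width: 0.0361
finger_force: 41.0
```

Call:
servo_tool(targets=[0, 0, 0, 0, 0, 0.2, -0.35, 0, 0, 0, 0, 0, 0.35, -0.35, 0, 0, 0, 0, 0, 0.45, -0.35, 0, 0, 0, 0, 0, 0.5, -0.35, 0, 0, 0, 0, 0, 0.5, -0.35])

```text
time: 12.0
tcp_pos: [0.5059, -0.018, 0.0148]
orientation: [-0.455, -3.108, -0.0]
contact_force: [0.2, 0.4, -1.8]
gripper_width: 0.0366
finger_force: 41.1
```

Call:
servo_tool(targets=[0, 0, 0, 0, 0, 0.03, -0.35, 0, 0, 0, 0, 0, 0.055, -0.35, 0, 0, 0, 0, 0, 0.075, -0.35, 0, 0, 0, 0, 0, 0.08, -0.35, 0, 0, 0, 0, 0, 0.08, -0.35])

```text
time: 12.62
tcp_pos: [0.5059, -0.0182, 0.0071]
orientation: [0.455, 3.108, -0.0]
contact_force: [-1.2, 0.4, 4.0]
gripper_width: 0.0364
finger_force: 41.7
```

Call:
servo_tool(targets=[0, 0, 0, 0, 0, 0, 0, 0, 0, 0, 0, 0, 0, 0.5, 0, 0, 0, 0, 0, -0.3, 0.8, 0, 0, 0, 0, 0, -0.8, 1, 0, 0, 0, 0, 0, -1, 1])

```text
time: 13.25
tcp_pos: [0.5075, -0.0186, 0.1095]
orientation: [0.454, 3.104, -0.001]
contact_force: [-0.2, 0.8, -0.5]
gripper_width: 0.0853
finger_force: 0.0
```

Call:
servo_tool(targets=[0, 0, 0, 0.24, 0.38, -0.2, 1, 0, 0, 0, 0.53, 0.81, -0.35, 1])

```text
time: 13.5
tcp_pos: [0.4788, 0.0749, 0.1428]
orientation: [0.459, 3.106, 0.0]
contact_force: [0.7, 0.7, 0.6]
gripper_width: 0.0851
finger_force: 0.0
```

Call:
servo_tool(targets=[0, 0, 0, 0.26, 0.4, 0, 1, 0, 0, 0.0147, 0.53, 0.81, 0, 1, 0, 0, 0.0147, 0.53, 0.81, 0, 1, 0, 0, 0.0147, 0.53, 0.81, 0, 1])

```text
time: 14.0
tcp_pos: [0.451, 0.1672, 0.1418]
orientation: [0.595, 3.084, -0.001]
contact_force: [-0.1, -0.2, 0.3]
gripper_width: 0.0854
finger_force: 0.0
```

Run:
```python
from h import *
w=snap("wrist","w5"); s=env.read_state(); print(s["time"],s["tcp_pos"],s["gripper_width"],move(np.array([.423,.2605,.03])-s["tcp_pos"]))
print(proj(w,[[.423,.2605,.042]]))
t=np.radians(68+45); d=.0354
print(proj(w,[[.423+d*np.cos(t+k*np.pi/2),.2605+d*np.sin(t+k*np.pi/2),.042] for k in range(4)]).round())
b=snap("side","s5");print(proj(b,[.506,-.018,.0225]))
cv2.imwrite("pics/v5.png",cv2.resize(np.hstack([w["frame"],b["frame"]])[:,:,::-1],(800,250)))
```

```text
14.05 [0.45121034 0.16668289 0.14177718] 0.08521292082751386 [0.613 0.765 1.117]
[[439.56283862 103.36531012]]
[[482.  63.]
 [405.  63.]
 [399. 141.]
 [472. 141.]]
[[330.92009518 219.84032924]]
```

View pics/v5.png

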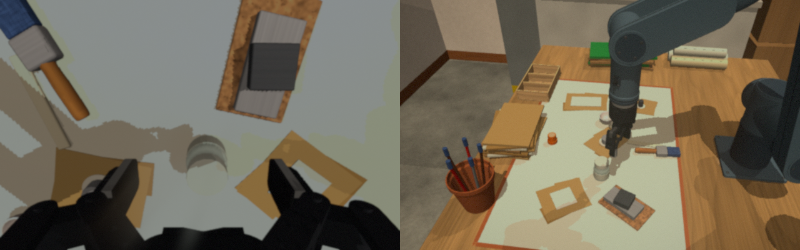

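Left: the square's top is centred at about (435,106), within 3 mm of the prediction. Right: the disc's blotter is hidden behind the arm. I'll grasp the square.

Call:
servo_tool(targets=[0, 0, 0, 0.28, 0.37, 0, 1, 0, 0, 0, 0.594, 0.745, 0, 1, 0, 0, 0, 0.594, 0.745, 0.4, 1, 0, 0, 0, 0.594, 0.745, 0.8, 1, 0, 0, 0, 0.594, 0.745, 0.8, 1])

```text
time: 14.72
tcp_pos: [0.4217, 0.2569, 0.0593]
orientation: [-0.599, -3.078, 0.005]
contact_force: [-0.1, 0.2, 0.2]
gripper_width: 0.0855
finger_force: 0.0
```

Call:
servo_tool(targets=[0, 0, 0, 0, 0, 0.2, 1, 0, 0, 0, 0, 0, 0.365, 1, 0, 0, 0, 0, 0, 0.365, 1])

```text
time: 15.1
tcp_pos: [0.4243, 0.258, 0.0259]
orientation: [-0.6, -3.084, 0.0]
contact_force: [0.7, 0.4, 0.1]
gripper_width: 0.085
finger_force: 0.0
```

Call:
servo_tool(targets=[0, 0, 0, 0, 0, 0, 0.6, 0, 0, 0, 0, 0, 0, 0.3, 0, 0, 0, 0, 0, 0, -0.1, 0, 0, 0, 0, 0, 0, -0.1, 0, 0, 0, 0, 0, 0, -0.1], grip_force=60)

```text
time: 15.72
tcp_pos: [0.4245, 0.259, 0.0267]
orientation: [0.597, 3.082, 0.002]
contact_force: [-0.5, -1.0, 6.8]
gripper_width: 0.0485
finger_force: 61.9
```

Call:
servo_tool(targets=[0, 0, 0, 0, 0, -0.3, -0.1, 0, 0, 0, 0, 0, -0.7, -0.1, 0, 0, 0, 0, 0, -1, -0.1, 0, 0, 0, 0, 0, -1, -0.1])

```text
time: 16.23
tcp_pos: [0.425, 0.2593, 0.1275]
orientation: [0.597, 3.08, 0.004]
contact_force: [0.2, -0.3, -3.4]
gripper_width: 0.0485
finger_force: 64.6
```

Run:
```python
from h import *
w=snap("wrist","w6"); s=env.read_state(); print(s["time"],s["tcp_pos"],s["gripper_width"])
for k,r in blotters(w): print(k.reshape(-1,2).mean(0).round(),r)
```

```text
16.275 [0.42379129 0.25884057 0.12579851] 0.04834970852918605
```

Call:
servo_tool(targets=[0, 0, 0, -0.42, 0.17, 0, -0.1, 0, 0, 0, -0.862, 0.343, 0, -0.1, 0, 0, 0, -0.862, 0.343, 0, -0.1])

```text
time: 16.65
tcp_pos: [0.5186, 0.2575, 0.1229]
orientation: [-0.601, -3.083, 0.001]
contact_force: [-0.8, 0.3, -3.8]
gripper_width: 0.0484
finger_force: 64.5
```

Call:
servo_tool(targets=[0, 0, 0.025, -0.42, 0.17, 0, -0.1, 0, 0, 0.05, -0.862, 0.343, 0, -0.1, 0, 0, 0.075, -0.862, 0.343, 0.2, -0.1, 0, 0, 0.0994, -0.862, 0.343, 0.4, -0.1, 0, 0, 0.0994, -0.862, 0.343, 0.6, -0.1])

```text
time: 17.27
tcp_pos: [0.6067, 0.2575, 0.0621]
orientation: [-1.517, -2.747, 0.005]
contact_force: [0.2, 1.1, -2.9]
gripper_width: 0.0484
finger_force: 64.5
```

Call:
servo_tool(targets=[0, 0, 0, 0, 0, 0.2, -0.1, 0, 0, 0, 0, 0, 0.35, -0.1, 0, 0, 0, 0, 0, 0.45, -0.1, 0, 0, 0, 0, 0, 0.45, -0.1])

```text
time: 17.77
tcp_pos: [0.6082, 0.2577, 0.0192]
orientation: [-1.516, -2.75, 0.002]
contact_force: [-0.0, 0.3, -2.7]
gripper_width: 0.0483
finger_force: 64.4
```

Run:
```python
from h import *
s=env.read_state(); print(s["time"],s["tcp_pos"],move(np.array([.6102,.258,.0072])-s["tcp_pos"]),s["joint_pos"])
m=R.from_rotvec(s["orientation"]).as_matrix(); print(np.degrees(np.arctan2(m[1,1],m[0,1])),m[2,2])
```

```text
17.775 [0.60821565 0.25771484 0.01918103] [-0.008  0.019  0.12 ] [ 2.32233293e-01  6.45375871e-01  1.47935751e+00  4.88489228e-05
  1.01906949e+00 -3.30900244e-01]
32.26375037119922 -0.9999975565923844
```

Call:
servo_tool(targets=[0, 0, 0, 0, 0.02, 0.05, -0.1, 0, 0, 0, 0, 0.02, 0.08, -0.1, 0, 0, 0, 0, 0.02, 0.105, -0.1, 0, 0, 0, 0, 0.02, 0.122, -0.1, 0, 0, 0, 0, 0.02, 0.122, -0.1])

```text
time: 18.4
tcp_pos: [0.6107, 0.2589, 0.008]
orientation: [-1.517, -2.751, 0.0]
contact_force: [-0.6, -0.2, -3.2]
gripper_width: 0.0484
finger_force: 64.5
```

Call:
servo_tool(targets=[0, 0, 0, 0, 0, 0.01, -0.1, 0, 0, 0, 0, 0, 0.02, -0.1, 0, 0, 0, 0, 0, 0.02, -0.1])

```text
time: 18.77
tcp_pos: [0.611, 0.259, 0.0073]
orientation: [1.516, 2.751, 0.001]
contact_force: [-3.3, -0.4, 6.2]
gripper_width: 0.0482
finger_force: 65.4
```

Call:
servo_tool(targets=[0, 0, 0, 0, 0, 0, 0.2, 0, 0, 0, 0, 0, 0, 0.6, 0, 0, 0, 0, 0, -0.2, 1, 0, 0, 0, 0, 0, -0.7, 1, 0, 0, 0, 0, 0, -1, 1])

```text
time: 19.4
tcp_pos: [0.6122, 0.2593, 0.1101]
orientation: [1.515, 2.748, 0.005]
contact_force: [0.3, 0.4, -0.3]
gripper_width: 0.0853
finger_force: 0.0
```

Call:
servo_tool(targets=[0, 0, 0, 0.11, -0.33, -0.2, 1, 0, 0, 0, 0.227, -0.66, -0.35, 1])

```text
time: 19.65
tcp_pos: [0.5431, 0.2428, 0.1438]
orientation: [1.516, 2.749, 0.004]
contact_force: [-0.0, 0.6, 0.5]
gripper_width: 0.0859
finger_force: 0.0
```

Call:
servo_tool(targets=[0, 0, -0.025, 0.11, -0.33, 0, 1, 0, 0, -0.05, 0.227, -0.66, 0, 1, 0, 0, -0.0667, 0.227, -0.66, 0, 1, 0, 0, -0.0667, 0.227, -0.66, 0, 1])

```text
time: 20.15
tcp_pos: [0.4754, 0.227, 0.1427]
orientation: [0.912, 3.004, 0.002]
contact_force: [0.0, -0.2, -0.0]
gripper_width: 0.0849
finger_force: 0.0
```

Run:
```python
from h import *
w=snap("wrist","w7"); s=env.read_state(); print(s["time"],s["tcp_pos"],s["gripper_width"],move(np.array([.425,.26,.012])-s["tcp_pos"]))
t=np.radians(-34); u=np.array([np.cos(t),np.sin(t)]);v=np.array([-u[1],u[0]])
P=[[*(np.array([.425,.26])+a*.0575*u+b*.027*v),.022] for a,b in((1,1),(1,-1),(-1,-1),(-1,1))]
print(proj(w,P).round())
b=env.capture("side");f=b["frame"][100:380,160:480]
cv2.imwrite("pics/v7.png",cv2.resize(np.hstack([w["frame"],cv2.resize(f,(457,400))])[:,:,::-1],(800,292)))
```

```text
20.2 [0.47565367 0.2270349  0.14244469] 0.08554562948534261 [ 0.606 -0.011  1.303]
[[358. 179.]
 [288. 179.]
 [283.  14.]
 [364.  14.]]
```

View pics/v7.png

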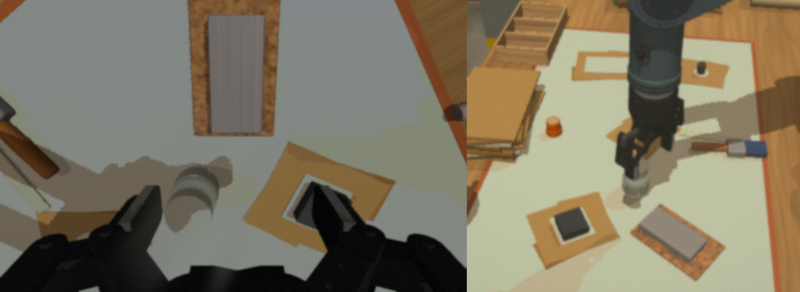

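Left: the bar spans about (287–363, 20–181) in full pixels, 2 to 3 mm from the prediction and aligned with the tool. Right: the square sits centred on its blotter. I'll grasp the bar.

Call:
servo_tool(targets=[0, 0, 0, 0.3, 0, 0, 1, 0, 0, 0, 0.59, -0.01, 0.2, 1, 0, 0, 0, 0.59, -0.01, 0.6, 1, 0, 0, 0, 0.59, -0.01, 0.9, 1, 0, 0, 0, 0.59, -0.01, 0.9, 1])

```text
time: 20.88
tcp_pos: [0.4239, 0.2583, 0.0494]
orientation: [-0.912, -3.002, 0.004]
contact_force: [0.6, -0.2, 0.5]
gripper_width: 0.0856
finger_force: 0.0
```

Call:
servo_tool(targets=[0, 0, 0, 0, 0, 0.25, 1, 0, 0, 0, 0, 0, 0.43, 1, 0, 0, 0, 0, 0, 0.44, 1])

```text
time: 21.25
tcp_pos: [0.4257, 0.2588, 0.0074]
orientation: [-0.913, -3.006, 0.0]
contact_force: [-0.5, -1.0, 0.4]
gripper_width: 0.0853
finger_force: 0.0
```

Call:
servo_tool(targets=[0, 0, 0, 0, 0, 0, 0.6, 0, 0, 0, 0, 0, 0, 0.4, 0, 0, 0, 0, 0, 0, 0, 0, 0, 0, 0, 0, 0, 0, 0, 0, 0, 0, 0, 0, 0], grip_force=110)

```text
time: 21.88
tcp_pos: [0.4262, 0.2592, 0.009]
orientation: [0.911, 3.005, 0.002]
contact_force: [-2.1, -0.6, 12.1]
gripper_width: 0.0508
finger_force: 113.6
```

Call:
servo_tool(targets=[0, 0, 0, 0, 0, -0.2, 0, 0, 0, 0, 0, 0, -0.5, 0, 0, 0, 0, 0, 0, -0.8, 0, 0, 0, 0, 0, 0, -1, 0])

```text
time: 22.38
tcp_pos: [0.425, 0.2587, 0.1081]
orientation: [-0.911, -3.006, 0.0]
contact_force: [-0.2, 0.2, -6.0]
gripper_width: 0.0507
finger_force: 118.4
```

Call:
servo_tool(targets=[0, 0, 0, -0.25, -0.18, -0.2, 0, 0, 0, 0, -0.58, -0.42, -0.4, 0, 0, 0, 0, -0.906, -0.656, -0.4, 0])

```text
time: 22.75
tcp_pos: [0.4649, 0.1531, 0.1484]
orientation: [0.909, 3.005, 0.001]
contact_force: [0.8, 1.1, -6.4]
gripper_width: 0.0503
finger_force: 118.4
```

Call:
servo_tool(targets=[0, 0, 0, -0.3, -0.22, 0, 0, 0, 0, 0, -0.6, -0.44, 0, 0, 0, 0, 0, -0.906, -0.656, 0, 0])

```text
time: 23.12
tcp_pos: [0.5024, 0.0481, 0.1465]
orientation: [-0.911, -3.004, 0.0]
contact_force: [-0.7, -0.2, -5.8]
gripper_width: 0.0505
finger_force: 118.3
```

Call:
servo_tool(targets=[0, 0, 0, -0.3, -0.22, 0, 0, 0, 0, 0, -0.6, -0.44, 0, 0, 0, 0, 0, -0.906, -0.656, 0, 0])

```text
time: 23.5
tcp_pos: [0.5413, -0.0566, 0.1464]
orientation: [-0.911, -3.004, -0.0]
contact_force: [0.5, 1.3, -6.8]
gripper_width: 0.0507
finger_force: 118.3
```

Call:
servo_tool(targets=[0, 0, 0, -0.3, -0.22, 0, 0, 0, 0, 0, -0.6, -0.44, 0, 0, 0, 0, 0, -0.906, -0.656, 0, 0])

```text
time: 23.88
tcp_pos: [0.5803, -0.1613, 0.1461]
orientation: [-0.911, -3.004, -0.001]
contact_force: [0.8, 1.1, -6.6]
gripper_width: 0.0503
finger_force: 118.3
```

Call:
servo_tool(targets=[0, 0, -0.022, -0.3, -0.22, 0, 0, 0, 0, -0.044, -0.6, -0.44, 0, 0, 0, 0, -0.066, -0.906, -0.656, 0, 0, 0, 0, -0.09, -0.906, -0.656, 0, 0, 0, 0, -0.1103, -0.906, -0.656, 0, 0])

```text
time: 24.5
tcp_pos: [0.6189, -0.2655, 0.1453]
orientation: [0.169, -3.134, -0.004]
contact_force: [-0.9, -0.2, -7.6]
gripper_width: 0.051
finger_force: 118.3
```

Run:
```python
from h import *
w=snap("wrist","w8"); s=env.read_state(); print(s["time"],s["tcp_pos"],move(np.array([.620,-.2653,.0055])-s["tcp_pos"]),s["joint_pos"],s["gripper_width"])
m=R.from_rotvec(s["orientation"]).as_matrix(); print(np.degrees(np.arctan2(m[1,1],m[0,1])),m[2,2])
```

```text
24.55 [ 0.61886441 -0.26528214  0.14544776] [-0.015 -0.005  1.399] [-5.70310065e-01  5.40380999e-01  1.32255531e+00  6.98271963e-05
  1.28233422e+00 -2.25397274e+00] 0.05058229516075045
96.4654290363058 -0.9999932343871855
```

View pics/w8.png

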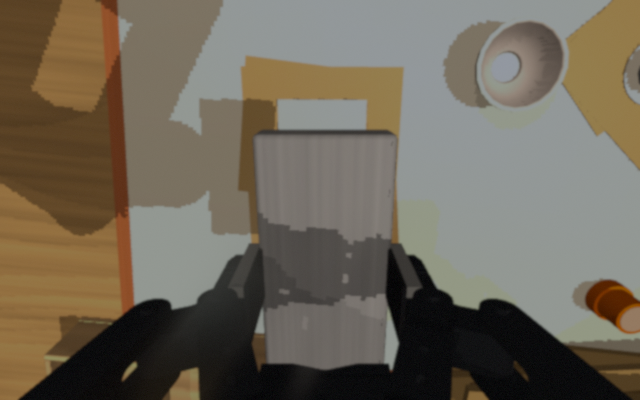

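The bar is held level, and its far end is at row 132, cols 255–396. The blotter's visible end is at row 100, cols 277–366, and parallel to it. I'll check the lengthwise centring by rays.

Run:
```python
from h import *
w=env.capture("wrist"); s=env.read_state(); T=np.array(s["tcp_pos"]); m=R.from_rotvec(s["orientation"]).as_matrix()
for n,p,z in(("blot end",[(277,100),(366,100)],.0025),("bar end top",[(258,136),(392,136)],T[2]+.013),("bar bottom",[(257,131),(394,131)],T[2]-.003)):
    print(n,((ray(w,p,z)-T)@m).round(4))
```

```text
blot end [[ 0.061  -0.0385  0.1433]
 [ 0.0616  0.0311  0.1434]]
bar end top [[ 0.0556 -0.0256 -0.0129]
 [ 0.0559  0.0233 -0.0128]]
bar bottom [[ 0.0553 -0.0289  0.0031]
 [ 0.0557  0.027   0.0032]]
```

Call:
servo_tool(targets=[0, 0, 0, -0.018, -0.02, 0.2, 0, 0, 0, 0, -0.018, -0.02, 0.5, 0, 0, 0, 0, -0.018, -0.02, 0.8, 0, 0, 0, 0, -0.018, -0.02, 0.95, 0, 0, 0, 0, -0.018, -0.02, 0.95, 0])

```text
time: 25.22
tcp_pos: [0.6208, -0.2665, 0.05]
orientation: [0.163, -3.134, -0.004]
contact_force: [0.3, -1.1, -5.7]
gripper_width: 0.0508
finger_force: 118.2
```

Call:
servo_tool(targets=[0, 0, 0, 0, 0, 0.15, 0, 0, 0, 0, 0, 0, 0.25, 0, 0, 0, 0, 0, 0, 0.32, 0, 0, 0, 0, 0, 0, 0.35, 0, 0, 0, 0, 0, 0, 0.35, 0])

```text
time: 25.85
tcp_pos: [0.622, -0.2674, 0.017]
orientation: [0.164, -3.137, -0.0]
contact_force: [0.8, -0.3, -6.2]
gripper_width: 0.0508
finger_force: 118.3
```

Call:
servo_tool(targets=[0, 0, 0, 0, 0, 0.04, 0, 0, 0, 0, 0, 0, 0.07, 0, 0, 0, 0, 0, 0, 0.095, 0, 0, 0, 0, 0, 0, 0.11, 0, 0, 0, 0, 0, 0, 0.115, 0])

```text
time: 26.48
tcp_pos: [0.6219, -0.2673, 0.0056]
orientation: [0.164, -3.137, -0.0]
contact_force: [-1.4, 0.0, -3.4]
gripper_width: 0.0508
finger_force: 118.6
```

Nearly full contact, so I'll lower 1 mm more, then release and lift away.

Call:
servo_tool(targets=[0, 0, 0, 0, 0, 0.01, 0, 0, 0, 0, 0, 0, 0.01, 0])

```text
time: 26.72
tcp_pos: [0.6219, -0.2673, 0.0056]
orientation: [-0.164, 3.137, -0.0]
contact_force: [-3.3, 1.6, 4.4]
gripper_width: 0.0507
finger_force: 119.4
```

Call:
servo_tool(targets=[0, 0, 0, 0, 0, 0, 0.3, 0, 0, 0, 0, 0, 0, 0.7, 0, 0, 0, 0, 0, -0.1, 1, 0, 0, 0, 0, 0, -0.6, 1, 0, 0, 0, 0, 0, -1, 1])

```text
time: 27.35
tcp_pos: [0.6226, -0.2677, 0.107]
orientation: [-0.164, 3.136, -0.002]
contact_force: [0.2, -0.7, 0.5]
gripper_width: 0.0857
finger_force: 0.0
```

Call:
servo_tool(targets=[0, 0, 0, 0.3, 0, -0.3, 1, 0, 0, 0, 0.7, 0, -0.7, 1, 0, 0, 0, 0.95, 0, -1, 1])

```text
time: 27.72
tcp_pos: [0.5266, -0.2777, 0.2074]
orientation: [-0.163, 3.135, -0.003]
contact_force: [0.7, -0.5, -0.4]
gripper_width: 0.0855
finger_force: 0.0
```

Call:
servo_tool(targets=[0, 0, 0, 0.4, 0, 0, 1, 0, 0, 0, 0.95, 0, -0.3, 1, 0, 0, 0, 0.95, 0, -0.3, 1, 0, 0, 0, 0.95, 0, -0.3, 1])

```text
time: 28.22
tcp_pos: [0.4335, -0.2875, 0.2354]
orientation: [-0.163, 3.135, -0.002]
contact_force: [0.1, -0.1, 0.2]
gripper_width: 0.0856
finger_force: 0.0
```

Run:
```python
from h import *
c=snap("top","t9"); s=env.read_state(); print(s["time"],s["tcp_pos"],s["contact_force"])
f=c["frame"]
def cr(x,y): return cv2.resize(f[y-25:y+45,x-50:x+50],(400,280),interpolation=cv2.INTER_CUBIC)
cv2.imwrite("pics/v9.png",np.vstack([np.hstack([cr(225,155),cr(443,155)]),np.hstack([cr(338,200),cr(441,253)])])[:,:,::-1])
for n,p in(("sq",[.6102,.258,.0225]),("bar",[.62,-.2653,.0185]),("disc",[.507,-.018,.0225]),("small",[.384,-.2655,.0305]),("jar",[.5046,.1504,.07])): print(n,proj(c,p).round(1))
```

```text
28.275 [ 0.43364853 -0.2871472   0.23471146] [ 0.14340352 -0.52978249 -0.00130574]
sq [[223.1 158.3]]
bar [[444.7 160.8]]
disc [[338.7 205.3]]
small [[444.3 261.3]]
jar [[264.6 202.9]]
```

View pics/v9.png

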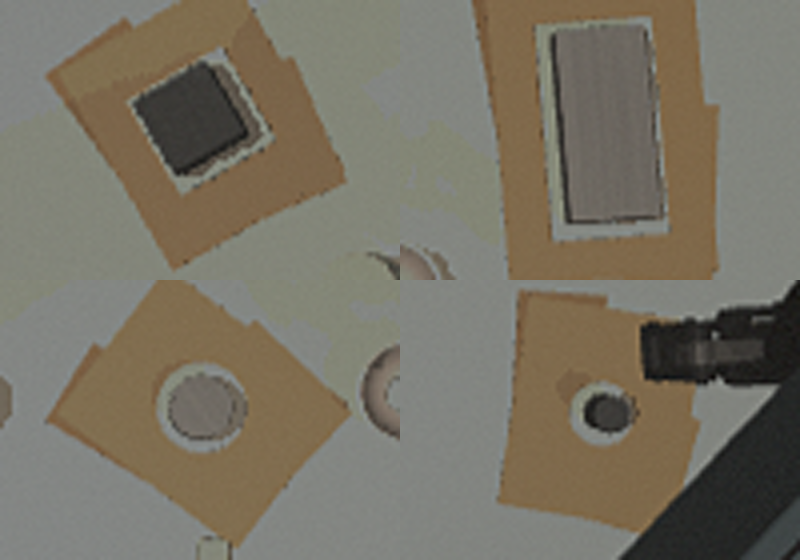

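All four weights lie centred on their blotters and aligned, nothing is held, and the jar has not moved. I'll hand the job in.

```bash
python3 -c "
from cell import env
print(env.job_done())"
```

```text
the job is handed in; nothing more can be done
None
```

All four weights were set down flat and centred on their own blotters, within a few mm in the last top view, and the job was handed in after about 28 s; the hand-in gave no verdict.

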